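# Click a mounted fossil into place under the stereo microscope

### The arm

A 6-joint arm with a two-finger parallel gripper is mounted at the origin on the work surface. World frame = base frame: x ahead of the robot, y to its left, z up, the work surface at z = 0. Lengths are in m, angles in rad, forces in N, time in s.
With the tool pointing down it reaches from about 0.25 to 0.775 m from the base axis. Payload 4 kg.
Tool frame: the origin (TCP) lies at the very end of the fingers, on their centre line; the grasp point (between the pads) lies 19 mm behind it (bot.grip_point_offset is the distance from the TCP to the grasp point, in m); z points along the fingers, y is the line along which they close (so a half turn about z gives the same grasp; the last joint's range is limited). The gripper opens to 85 mm and grips with 20 to 120 N. Pads are 22 mm wide; open, the fingers measure 114 mm over their backs; the gripper's body (76 mm by 85 mm) begins 54 mm behind the grasp point. The pads swing forward as they close: fully open they stand 13 mm farther back than shut.
Start: joints at [1.18, 0.087, 1.371, -0, 1.684, -0.103], TCP at [0.156, 0.527, 0.231] pointing down, gripper open.
Joint ranges: [-3.1, 3.1], [-0.76, 2.03], [0.27, 2.55], [-1.08, 4.22], [0.17, 2.65], [-2.57, 2.57]. Speed limits (rad/s): [2.79, 2.79, 3.14, 3.14, 3.14, 3.14].

### API

Orientations are given as [roll, pitch, yaw] about the fixed x, y, z axes, in that order (R = Rz(yaw) Ry(pitch) Rx(roll)).
In Python, from station import bot gives the robot as it stands.
- The arm moves only by the tool play_rows, never from a script. Its arguments are lists of equal length, an entry for each row: "offset": the shift along the world's x, y, z in cm, a list of three; "dr": the turn, a rotation vector about the world's x, y, z in rad, a list of three; "hand": the finger opening in cm, from 0 to 8.54. A call has exactly 5 rows; each row shifts and turns the commanded pose from where the row before left it; what a row does not reach is not made up. A row lasts 1/12 s, in which the tool goes at most 41.7 mm and 7.16 degrees, less where a joint would pass 70% of its speed; a pose out of reach is approached as far as the arm can. A call is refused whole if a number of a shift passes 4.17 or a number of a turn 0.125, either way. A call with a gripper value outside its range is refused whole. The fingers move at their own pace and stop on an object; the grip force is fixed at half the most. Time passes only in rows, so rows that do not move let the fingers close, or fill a call up. It gives the time, the measured TCP pose, the force, the opening and the grip force at its end, in the units of the state.
- bot.state(): the state, without advancing time (a new reading comes with each control period).
- bot.camera(name): name is "scene" or "top"; returns a dict with "img" (400x640x3 uint8, red, green, blue), "z_map" (400x640 float32, m along the optical axis (not along the pixel's ray), 0 where there is no reading), "fov_y" (degrees; the focal length in pixels is half the picture's height over the tangent of half this angle, whatever the lens; pixels are square), "cx", "cy" (the principal point, pixels), "rvec" (rotation vector, rad) and "tvec" (3), from world to camera coordinates, as OpenCV has them. Camera axes: x right, y down, z forward; pixel columns grow to the right and rows downward; lengths in m; the calibration is good to about 2 mm. A picture is of the moment at which its call begins.
- bot.job_done(): hands the job in; it is judged then, once.
Trained networks look in the newest picture that a camera, given by its name, has taken for a name from the list of things; names that differ only in an ending like _2 or _b are one class to them, and where a whole thing is asked for, a point or a joint stands for the part that bears it (a point fixed in the world has none). Each returns a list of dicts, best first, with "confidence" (0 to 1); they miss things now and then, are a little off and sometimes report something else, mostly with a low value. They report only what shows in the picture. A call takes as long as a camera call.
- bot.silhouettes(thing, camera): "mask" (400x640 bool, what is visible of it) and "rect" ([centre column, centre row, width, height] in pixels, round what is visible of it).
- bot.tip_of(thing, camera): "location" ([column, row] in pixels: a listed point, or the origin of a listed thing).
The state is a dict: "clock": time; "joints": joint angles; "qd": joint speeds; "tau": joint torques, N m; "position": TCP position; "tool_rot": TCP orientation; "wrist_force": force on the tool from outside, world axes, zero at the start; "torque": the same for the moment, N m; "grip_width": finger opening in m; "finger_force": force on a finger pad.
Only numpy, scipy, OpenCV 4.12 (cv2) and the standard library are available. Lean on these libraries where they do the work, as an engineer would, in place of code of your own. Each camera call takes 0.05 s, during which the arm holds its last target. There are 200 camera calls.

### The job

Take the specimen mount that carries the upright pointed tooth out of the wooden block and slide its stem fully home into the socket on the microscope's slide carriage, then let go of it. Then take the carriage by its black finger grip and slide it along the rail towards the microscope until you feel the ball detent drop into its notch; finish there, still holding the grip, with the carriage at rest in the notch. Leave the other mount, with the round shell, in its hole and do not knock over the small bottle.

Things in the scene. Friction and masses are not known exactly. Their poses are not given: they have to be found in the camera images.
- mount_tooth: The mount to load: steel stem 12 mm wide, 24 mm long, chamfered foot; above it an aluminium cylinder 24 mm wide (z = 24 to 50 mm), the part to grip; on top a bone-coloured pointed tooth to z = 77 mm. Origin: centre of the stem's foot, z up, y square to the block's row of holes. About 60 g. Stands upright in either hole of the wooden block.
- mount_shell: The other mount, to stay in its hole of the block: same stem and cylinder, but on top a round coiled shell, a disc 24 mm across standing on edge (top at z = 72 mm). Same origin and axes.
- block: Fixed wooden parking block, 120 (x) x 45 x 30 mm tall, with two holes 14 mm wide and 26 mm deep, 35 mm either side of its middle along x; a mount stands in each, shoulder on the block's top, foot 6 mm above the desk. Origin: centre of its underside.
- socket (a point): Centre of the mouth of the vertical socket bore, in the top of a square aluminium tower (40 x 40 x 26 mm) on the carriage, 87 mm above the desk. Bore 14 mm wide, 26 mm deep, 1 mm chamfer; fully home the mount's shoulder sits on the tower and its foot is 24 mm below this point. y points along the rail towards the microscope, z up. 160 mm ahead of the finger grip.
- handle (a point): The carriage's finger grip: upright black cylinder 20 mm wide, 45 mm tall (a washer 26 mm wide, 3 mm thick at its foot) on the rear end of the dark steel carriage bar (36 mm wide, 215 mm long). Origin: centre of its foot, 61 mm above the desk; z up, y along the rail towards the microscope.
- carriage (a joint): Travel of the carriage, m: 0 at the rear stop, growing towards the microscope, 0.20 at the far stop; starts within 0 to 0.02. About 1 N of friction; stays where left. At 0.15 the socket is under the objective (underside 205 mm above the desk). The one notch lies somewhere from 0.13 to 0.17, different each time, not visible: feel for it.
- detent_pin (a joint): Drop of the sprung detent ball, m: under 0.001 on the smooth track, 0.0045 at the notch's bottom. Moving into the notch the ball draws the carriage along with about 6 N over 6 mm (the push reverses); past the bottom it resists with about 6 N plus friction over 6 mm. Let go within 4 mm of the bottom, it centres itself. Its brass pin top, midway on the carriage, sinks from 5 to 1 mm.
- bottle: A small amber glass bottle, 32 mm in diameter and 70 mm tall, standing on the desk beyond the block; not to be knocked over. Origin at the centre of its underside, z up.

How it is judged:
On the way, in this order (a step that is already met when the one before it is completed fails the run):
1. the tooth mount stands fully home in the socket, let go (z of mount_tooth in the frame of socket below -0.021 m and horizontal distance between mount_tooth and socket below 0.004 m and angle between mount_tooth's own z axis and vertical below 0.1 rad and contact force between the fingers and mount_tooth below 0.3 N), for 0.2 s.
2. the detent ball has dropped into the notch, the fingers on the grip (value of joint detent_pin above 0.0027 m and contact force between the fingers and grip above 1 N), for 0.2 s.
At the end, for the whole second after the job is handed in: Fingers still on the carriage's grip (over 1 N); detent ball down by more than 2.7 mm (within about 2.5 mm of the notch's centre), carriage at rest (under 4 mm/s); the tooth mount upright in the socket (0.1 rad), home to 3 mm, untouched by the fingers (all of step 1 and all of step 2 and velocity of joint carriage between -0.004 and 0.004 m/s); the arm keeps its last pose, push and grip.
It fails at once if the shell mount is pulled or knocked out of its hole (distance of mount_shell from where it was at the start of the episode above 0.015 m).
It fails at once if the bottle is knocked over (angle between bottle's own z axis and vertical above 0.6 rad).
It also fails if it takes over 54 s, if anything falls off the work surface, if the arm or the gripper's body presses on something with over 40 N, if the wrist force passes 120 N, or if a joint passes its speed limit or range.

## Working session

There is one attempt and no reset: what is moved stays moved. The work goes in short steps, Python scripts to look and compute and a tool call to move; the robot and the scene stay as the last step left them, time stands still between calls to the robot, and variables do not carry over. Pictures are saved under pics/ and viewed, at most 10 in all, crops included, and the job is handed in when it is done.

Besides the shell and the picture viewer there is one more tool, called after "Request:" in YAML: its name, and indented under it one key for each argument. play_rows: Moves the arm, as the interface text tells. Its arguments: {"type":"object","properties":{"offset":{"type":"array"},"dr":{"type":"array"},"hand":{"type":"array"}},"required":["offset","dr","hand"]}

```bash
mkdir -p pics; cat > h.py <<'E'
import numpy as np,cv2
from station import bot
def cam(n):
    c=bot.camera(n);h=c["img"].shape[0]
    c["f"]=h/2/np.tan(np.radians(c["fov_y"])/2);c["R"]=cv2.Rodrigues(np.array(c["rvec"],float))[0];c["t"]=np.array(c["tvec"],float).ravel();return c
def ray(c,p):
    d=c["R"].T@np.array([(p[0]-c["cx"])/c["f"],(p[1]-c["cy"])/c["f"],1]);o=-c["R"].T@c["t"];return o,d
def atz(c,p,z):
    o,d=ray(c,p);return o+d*(z-o[2])/d[2]
def cloud(c):
    v,u=np.mgrid[:400,:640];z=c["z_map"]
    P=np.stack([(u-c["cx"])/c["f"]*z,(v-c["cy"])/c["f"]*z,z],-1);return (P-c["t"])@c["R"]
E
python3 - <<'E'
from h import *
for n in("scene","top"):
    c=cam(n);cv2.imwrite(f"pics/{n}0.png",c["img"][...,::-1]);print(n,ray(c,(320,200)))
    X=cloud(c)
    for t in("mount_tooth","mount_shell","block","socket","handle","carriage","bottle"):
        for d in bot.tip_of(t,n)[:2] if t!="carriage" else []: print(t,"tip",d["location"],round(d["confidence"],2))
        for d in bot.silhouettes(t,n)[:2]:
            m=d["mask"]&(c["z_map"]>0);p=X[m]
            print(t,"sil",np.round(d["rect"]),round(d["confidence"],2),np.percentile(p,[2,50,98],axis=0).round(3).tolist() if m.any() else "")
print(bot.state())
E
```

```text
scene (array([ 1.00349125, -0.40353137,  0.82298238]), array([-0.46413969,  0.29080535, -0.83666512]))
mount_tooth tip [201.1, 238.3] 0.51
mount_tooth sil [196. 225.  14.  16.] 0.62 [[0.492, -0.375, 0.032], [0.502, -0.364, 0.055], [0.507, -0.353, 0.08]]
mount_shell tip [205.1, 266.0] 0.81
mount_shell tip [202.6, 236.3] 0.27
mount_shell sil [203. 258.  20.  20.] 0.81 [[0.558, -0.393, 0.032], [0.57, -0.383, 0.055], [0.575, -0.372, 0.078]]
block tip [201.9, 253.3] 0.92
block sil [201. 251.  34.  63.] 0.7 [[0.479, -0.406, 0.005], [0.54, -0.375, 0.029], [0.591, -0.342, 0.033]]
block sil [357. 156. 100.  52.] 0.69 [[0.513, -0.123, 0.049], [0.541, -0.019, 0.061], [0.571, 0.076, 0.104]]
socket sil [357. 158. 102.  56.] 0.92 [[0.507, -0.123, 0.046], [0.54, -0.019, 0.061], [0.571, 0.077, 0.104]]
socket sil [196. 226.  12.  17.] 0.35 [[0.494, -0.375, 0.031], [0.502, -0.364, 0.055], [0.507, -0.353, 0.08]]
handle tip [204.4, 268.4] 0.46
carriage sil [357. 160. 104.  61.] 0.58 [[0.51, -0.123, 0.048], [0.54, -0.022, 0.061], [0.571, 0.076, 0.104]]
bottle tip [255.4, 290.2] 0.61
bottle sil [256. 280.
[... 1163 characters left out ...]
]]
{'clock': 1.4, 'joints': array([ 1.17987033e+00,  8.71935491e-02,  1.37069585e+00,  2.27429699e-05,
        1.68359338e+00, -1.03081296e-01]), 'qd': array([ 1.13073065e-03,  9.51482578e-04, -3.80929707e-05, -4.57254240e-04,
        8.87279523e-04, -1.32886007e-03]), 'tau': array([-4.75314209e-04, -3.51714671e+01, -3.13454354e+01, -1.46399925e-04,
        3.11559270e-04,  3.27673717e-06]), 'position': array([0.15613259, 0.52739416, 0.23134651]), 'tool_rot': array([ 3.14148104e+00, -1.11722425e-05,  2.85375052e+00]), 'wrist_force': array([-0.08045998, -0.06409467, -0.20504966]), 'torque': array([-0.03785713, -0.01863787,  0.04323286]), 'finger_force': 0.0, 'grip_width': 0.08549080160912809}
```

View pics/scene0.png

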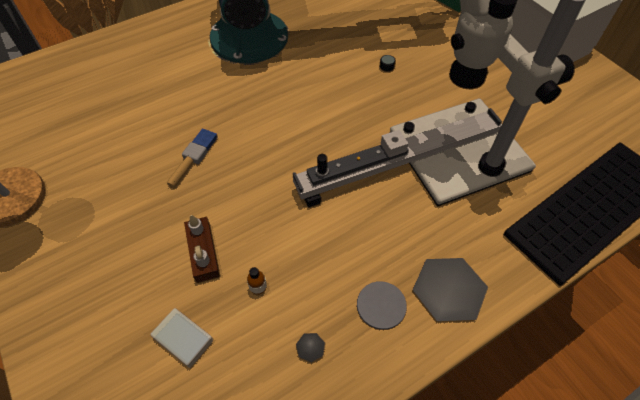

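View pics/top0.png

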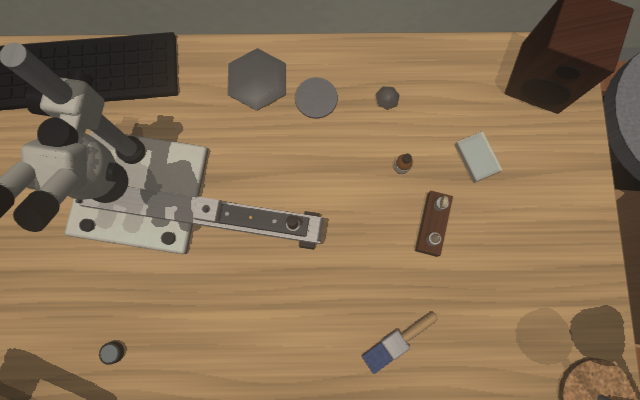

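```bash
python3 - <<'E'
from h import *
def box(P,cond):
    p=P[cond][:, :2].astype(np.float32)
    r=cv2.minAreaRect(p*1000); b=cv2.boxPoints(r); return len(p),np.round(r[0],1),np.round(r[1],1),round(r[2],1),p.mean(0).round(4)
for n in("scene","top"):
    c=cam(n);X=cloud(c);ok=c["z_map"]>0;x,y,z=X[...,0],X[...,1],X[...,2]
    reg=lambda a,b,cc,d,e,f: ok&(x>a)&(x<b)&(y>cc)&(y<d)&(z>e)&(z<f)
    print(n)
    print("block",box(X,reg(.44,.62,-.43,-.31,.025,.035)))
    for nm,a in(("cylT",(.46,.53,-.4,-.33)),("cylS",(.535,.6,-.42,-.34))):
        print(nm,"top",box(X,reg(*a,.052,.06)),"tip",box(X,reg(*a,.062,.09)),z[reg(*a,.03,.1)].max())
    print("bar",box(X,reg(.45,.62,-.16,.04,.056,.066)))
    print("tower",box(X,reg(.45,.65,0,.12,.082,.092)))
    print("grip",box(X,reg(.45,.62,-.16,-.05,.1,.112)))
    print("botl",box(X,reg(.6,.7,-.36,-.28,.01,.08)), z[reg(.6,.7,-.36,-.28,.01,.1)].max())
    print("grip z",np.percentile(z[reg(.45,.62,-.16,-.05,.07,.12)],[50,90,98]))
    im=c["img"]; 
    (a,b,d,e)=(160,200,250,300) if n=="scene" else (400,180,470,270)
    A=cv2.resize(im[b:e,a:d],None,fx=4,fy=4,interpolation=2)
    (a,b,d,e)=(290,110,440,220) if n=="scene" else (180,180,340,260)
    B=cv2.resize(im[b:e,a:d],None,fx=2.6,fy=2.6,interpolation=2)
    H=max(A.shape[0],B.shape[0]);o=np.zeros((H,A.shape[1]+B.shape[1],3),np.uint8);o[:A.shape[0],:A.shape[1]]=A;o[:B.shape[0],A.shape[1]:]=B
    cv2.imwrite(f"pics/crop_{n}.png",o[...,::-1]);print(o.shape)
E
```

```text
scene
block (1014, array([ 529. , -373.1]), array([ 45.4, 122.5]), 74.7, array([ 0.5356, -0.3741], dtype=float32))
cylT top (61, array([ 498.9, -363.8]), array([18.3, 22.4]), 1.8, array([ 0.5009, -0.364 ], dtype=float32)) tip (66, array([ 498.9, -364.3]), array([15.3, 10.3]), 88.5, array([ 0.4987, -0.3641], dtype=float32)) 0.08310885925979271
cylS top (68, array([ 565.7, -382.5]), array([21.7, 18. ]), 88.6, array([ 0.5669, -0.3823], dtype=float32)) tip (84, array([ 564.2, -382.5]), array([12. , 21.5]), 61.3, array([ 0.5664, -0.3827], dtype=float32)) 0.0789076548937805
bar (1187, array([532.1, -55.7]), array([198.2,  40.9]), 80.6, array([ 0.5355, -0.0433], dtype=float32))
tower (319, array([550.6,  59.4]), array([41.9, 43. ]), 81.6, array([0.5514, 0.0586], dtype=float32))
grip (78, array([523.7, -98.3]), array([18.7, 19.1]), 66.9, array([ 0.5249, -0.0991], dtype=float32))
botl (383, array([ 652.1, -318.5]), array([32.4, 26.7]), 70.6, array([ 0.6555, -0.319 ], dtype=float32)) 0.07223335144777979
grip z [0.09652649 0.1059808  0.10697328]
(400, 750, 3)
top
block (1131, array([ 528.4, -37
[... 329 characters left out ...]
[ 560.2, -380.7]), array([23. , 18.1]), 47.3, array([ 0.5604, -0.3786], dtype=float32)) tip (78, array([ 561.3, -381.4]), array([11.7, 21.5]), 83.8, array([ 0.5605, -0.3802], dtype=float32)) 0.08036513766589265
bar (1612, array([528.6, -55.9]), array([196.1,  40.1]), 80.9, array([ 0.5316, -0.0413], dtype=float32))
tower (445, array([549.3,  59.8]), array([40.7, 40.5]), 81.7, array([0.5491, 0.0595], dtype=float32))
grip (96, array([522.4, -98.1]), array([19. , 18.3]), 26.2, array([ 0.5222, -0.0979], dtype=float32))
botl (275, array([ 644.9, -314.8]), array([32.3, 27.2]), 53.7, array([ 0.6426, -0.3131], dtype=float32)) 0.07465899838091954
grip z [0.10432858 0.10715816 0.10861597]
(360, 696, 3)
```

View pics/crop_top.png

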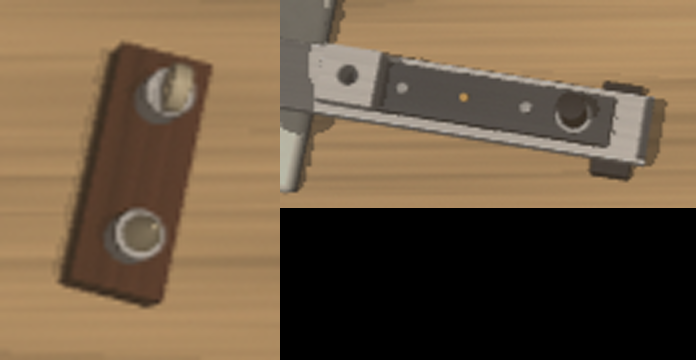

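View pics/crop_scene.png

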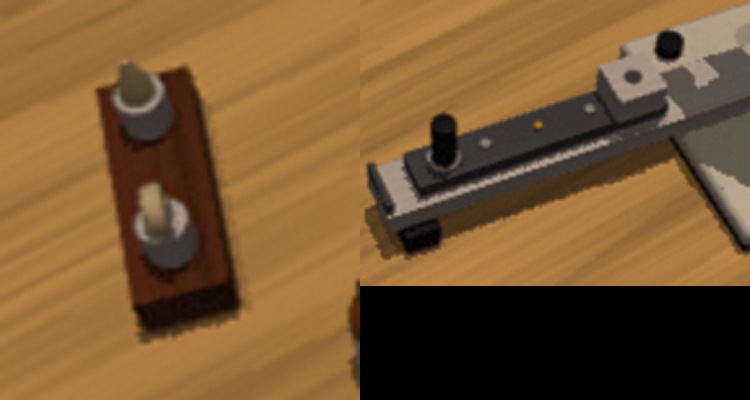

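Tooth mount is in the near hole (top crop ~(137,237); pointed in scene crop ~(137,95)), the shell in the far hole. The socket bore is at top crop ~(347,75) and the grip at ~(575,110). Measured positions: tooth (0.4955, -0.364), socket (0.550, 0.0596), grip (0.523, -0.098). The tool's closing line is already about square to the block row.

Request:
play_rows:
  offset:
    - [1.13,-2.97,0]
    - [1.13,-2.97,0]
    - [1.13,-2.97,0]
    - [1.13,-2.97,0]
    - [1.13,-2.97,0]
  dr:
    - [0,0,0]
    - [0,0,0]
    - [0,0,0]
    - [0,0,0]
    - [0,0,0]
  hand: [5,5,5,5,5]

```text
clock: 1.92
position: [0.2128, 0.3776, 0.2313]
tool_rot: [3.141, 0.0, 2.854]
wrist_force: [-0.1, -0.2, 0.6]
grip_width: 0.0501
finger_force: 0.0
```

Request:
play_rows:
  offset:
    - [1.13,-2.97,0]
    - [1.13,-2.97,0]
    - [1.13,-2.97,0]
    - [1.13,-2.97,0]
    - [1.13,-2.97,0]
  dr:
    - [0,0,0]
    - [0,0,0]
    - [0,0,0]
    - [0,0,0]
    - [0,0,0]
  hand: [5,5,5,5,5]

```text
clock: 2.33
position: [0.2692, 0.229, 0.2316]
tool_rot: [3.141, 0.001, 2.855]
wrist_force: [0.7, 0.3, -0.3]
grip_width: 0.0499
finger_force: 0.0
```

Request:
play_rows:
  offset:
    - [1.13,-2.97,0]
    - [1.13,-2.97,0]
    - [1.13,-2.97,0]
    - [1.13,-2.97,0]
    - [1.13,-2.97,0]
  dr:
    - [0,0,0]
    - [0,0,0]
    - [0,0,0]
    - [0,0,0]
    - [0,0,0]
  hand: [5,5,5,5,5]

```text
clock: 2.75
position: [0.3258, 0.0804, 0.2317]
tool_rot: [3.141, 0.001, 2.854]
wrist_force: [1.3, 0.0, -0.5]
grip_width: 0.0503
finger_force: 0.0
```

Request:
play_rows:
  offset:
    - [1.13,-2.97,0]
    - [1.13,-2.97,0]
    - [1.13,-2.97,0]
    - [1.13,-2.97,0]
    - [1.13,-2.97,0]
  dr:
    - [0,0,0]
    - [0,0,0]
    - [0,0,0]
    - [0,0,0]
    - [0,0,0]
  hand: [5,5,5,5,5]

```text
clock: 3.17
position: [0.3824, -0.0683, 0.2316]
tool_rot: [3.141, 0.001, 2.853]
wrist_force: [0.5, -0.4, 0.1]
grip_width: 0.0499
finger_force: 0.0
```

Request:
play_rows:
  offset:
    - [1.13,-2.97,0]
    - [1.13,-2.97,0]
    - [1.13,-2.97,0]
    - [1.13,-2.97,0]
    - [1.13,-2.97,0]
  dr:
    - [0,0,0]
    - [0,0,0]
    - [0,0,0]
    - [0,0,0]
    - [0,0,0]
  hand: [5,5,5,5,5]

```text
clock: 3.58
position: [0.4389, -0.2168, 0.2314]
tool_rot: [3.141, 0.0, 2.853]
wrist_force: [0.8, -0.0, -0.3]
grip_width: 0.0498
finger_force: 0.0
```

Request:
play_rows:
  offset:
    - [1.13,-2.94,-2]
    - [1.13,-2.94,-2]
    - [1.13,-2.94,-2]
    - [1.13,-2.94,-2]
    - [1.14,-2.96,-2]
  dr:
    - [0,0,0]
    - [0,0,0]
    - [0,0,0]
    - [0,0,0]
    - [0,0,0]
  hand: [5,5,5,5,5]

```text
clock: 4.0
position: [0.4956, -0.3638, 0.1303]
tool_rot: [3.141, 0.0, 2.854]
wrist_force: [0.9, 0.9, -0.5]
grip_width: 0.0497
finger_force: 0.0
```

```bash
python3 - <<'E'
from h import *
o=[]
for n in("scene","top"):
    c=cam(n);im=c["img"]
    a,b=(150,170) if n=="scene" else (380,180)
    o.append(cv2.resize(im[b:b+100,a:a+100],None,fx=4,fy=4,interpolation=2))
cv2.imwrite("pics/pre.png",np.hstack(o)[...,::-1])
print(bot.state()["position"])
E
```

```text
[ 0.49357323 -0.3644873   0.12395076]
```

View pics/pre.png

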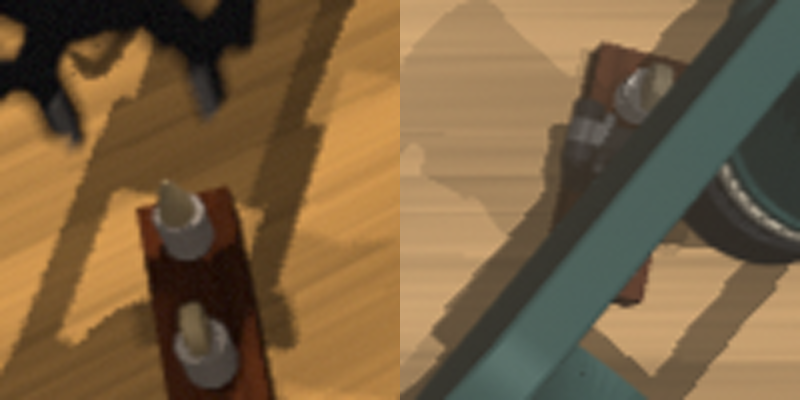

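The scene crop shows the open fingers (~(65,120) and (210,100)) above and straddling the tooth mount (~(180,220)). In the top view the arm covers the mount. I'll descend.

Request:
play_rows:
  offset:
    - [0,0,-2]
    - [0,0,-2]
    - [0,0,-2]
    - [0,0,-1]
    - [0,0,0]
  dr:
    - [0,0,0]
    - [0,0,0]
    - [0,0,0]
    - [0,0,0]
    - [0,0,0]
  hand: [5,5,5,5,5]

```text
clock: 4.52
position: [0.4937, -0.3605, 0.0587]
tool_rot: [3.139, -0.005, 2.854]
wrist_force: [-1.0, 0.9, -0.8]
grip_width: 0.05
finger_force: 0.0
```

```bash
python3 - <<'E'
from h import *
print(bot.state()["position"]);bot.camera("top");print(bot.state()["position"],bot.state()["wrist_force"])
E
```

```text
[ 0.49371639 -0.36051463  0.05871723]
[ 0.49464487 -0.36134629  0.06069142] [ 0.40482788 -0.49403092 -0.29413806]
```

Request:
play_rows:
  offset:
    - [0,0,-1]
    - [0,0,-1]
    - [0,0,-0.6]
    - [0,0,0]
    - [0,0,0]
  dr:
    - [0,0,0]
    - [0,0,0]
    - [0,0,0]
    - [0,0,0]
    - [0,0,0]
  hand: [5,5,5,5,5]

```text
clock: 4.98
position: [0.4949, -0.3621, 0.0348]
tool_rot: [3.141, -0.001, 2.854]
wrist_force: [-0.7, 0.0, -0.4]
grip_width: 0.0495
finger_force: 0.0
```

Request:
play_rows:
  offset:
    - [0,0,0]
    - [0,0,0]
    - [0,0,0]
    - [0,0,0]
    - [0,0,0]
  dr:
    - [0,0,0]
    - [0,0,0]
    - [0,0,0]
    - [0,0,0]
    - [0,0,0]
  hand: [5,5,5,5,5]

```text
clock: 5.4
position: [0.4953, -0.3624, 0.0356]
tool_rot: [-3.141, 0.001, 2.854]
wrist_force: [-0.6, -0.3, 0.0]
grip_width: 0.0499
finger_force: 0.0
```

Request:
play_rows:
  offset:
    - [0,0,0]
    - [0,0,0]
    - [0,0,0]
    - [0,0,0]
    - [0,0,0]
  dr:
    - [0,0,0]
    - [0,0,0]
    - [0,0,0]
    - [0,0,0]
    - [0,0,0]
  hand: [2,2,2,2,2]

```text
clock: 5.82
position: [0.4953, -0.3629, 0.0358]
tool_rot: [-3.141, 0.001, 2.854]
wrist_force: [-0.7, -1.9, 1.8]
grip_width: 0.0222
finger_force: 58.7
```

Request:
play_rows:
  offset:
    - [0,0,1]
    - [0,0,2]
    - [0,0,3]
    - [0,0,4]
    - [0,0,4]
  dr:
    - [0,0,0]
    - [0,0,0]
    - [0,0,0]
    - [0,0,0]
    - [0,0,0]
  hand: [2,2,2,2,2]

```text
clock: 6.23
position: [0.4944, -0.3609, 0.1756]
tool_rot: [3.139, -0.004, 2.854]
wrist_force: [0.7, -1.1, 0.4]
grip_width: 0.0222
finger_force: 59.8
```

Request:
play_rows:
  offset:
    - [0.36,2.8,0]
    - [0.36,2.8,0]
    - [0.36,2.8,0]
    - [0.36,2.8,0]
    - [0.36,2.8,0]
  dr:
    - [0,0,0]
    - [0,0,0]
    - [0,0,0]
    - [0,0,0]
    - [0,0,0]
  hand: [2,2,2,2,2]

```text
clock: 6.65
position: [0.513, -0.2204, 0.1757]
tool_rot: [3.14, -0.001, 2.854]
wrist_force: [0.4, -0.8, -0.5]
grip_width: 0.0219
finger_force: 59.8
```

Request:
play_rows:
  offset:
    - [0.36,2.8,0]
    - [0.36,2.8,0]
    - [0.36,2.8,0]
    - [0.36,2.8,0]
    - [0.36,2.8,0]
  dr:
    - [0,0,0]
    - [0,0,0]
    - [0,0,0]
    - [0,0,0]
    - [0,0,0]
  hand: [2,2,2,2,2]

```text
clock: 7.07
position: [0.5308, -0.0803, 0.1757]
tool_rot: [3.14, -0.001, 2.854]
wrist_force: [0.9, 0.9, -1.0]
grip_width: 0.0219
finger_force: 59.8
```

Request:
play_rows:
  offset:
    - [0.4,2.8,0]
    - [0.36,2.8,0]
    - [0.36,2.8,0]
    - [0.36,2.8,0]
    - [0.36,2.8,0]
  dr:
    - [0,0,0]
    - [0,0,0]
    - [0,0,0]
    - [0,0,0]
    - [0,0,0]
  hand: [2,2,2,2,2]

```text
clock: 7.48
position: [0.549, 0.0597, 0.1757]
tool_rot: [3.141, -0.001, 2.854]
wrist_force: [-0.1, -0.2, -0.8]
grip_width: 0.0216
finger_force: 59.8
```

Request:
play_rows:
  offset:
    - [0,0.3,0]
    - [0,0,0]
    - [0,0,0]
    - [0,0,0]
    - [0,0,0]
  dr:
    - [0,0,0]
    - [0,0,0]
    - [0,0,0]
    - [0,0,0]
    - [0,0,0]
  hand: [2,2,2,2,2]

```text
clock: 7.9
position: [0.5495, 0.0595, 0.1754]
tool_rot: [-3.141, -0.0, 2.852]
wrist_force: [0.9, -0.4, -0.0]
grip_width: 0.0219
finger_force: 59.9
```

```bash
python3 - <<'E'
from h import *
o=[]
for n in("scene","top"):
    c=cam(n);im=c["img"];X=cloud(c)
    s=bot.state();P=s["position"]; print(n,P,s["wrist_force"],s["finger_force"])
    uv=cv2.projectPoints(P[None],c["R"],c["t"],np.array([[c["f"],0,c["cx"]],[0,c["f"],c["cy"]],[0,0,1]]),None)[0].ravel();print(uv)
    u,v=uv.astype(int)
    o.append(cv2.resize(im[v-60:v+60,u-60:u+60],(400,400),interpolation=2))
    for d in bot.silhouettes("mount_tooth",n)[:2]:
        p=X[d["mask"]&(c["z_map"]>0)];print("tooth",d["confidence"],d["rect"],np.percentile(p,[2,50,98],axis=0).round(4).tolist())
    x,y,z=np.moveaxis(X,-1,0)
    m=(np.hypot(x-.5275,y+.078)<.4)&(y<-.05)&(y>-.14)&(x>.48)&(z>.1)&(z<.112);print("grip",x[m].mean(),y[m].mean())
    m=(x>.49)&(x<.61)&(y>.02)&(y<.12)&(z>.083)&(z<.091)
    if m.sum()>50:print("tower",cv2.minAreaRect((X[m][:,:2]*1000).astype(np.float32)),m.sum())
cv2.imwrite("pics/hold.png",np.hstack(o)[...,::-1])
E
```

```text
scene [0.54955433 0.05955148 0.17539524] [-0.57207177 -0.07542478 -0.51444181] 59.868924021720886
[400.71352315 107.61866618]
tooth 0.73 [401.1, 105.2, 11.7, 26.3] [[0.5144, 0.0461, 0.0981], [0.5567, 0.0557, 0.1907], [0.5622, 0.1019, 0.2173]]
grip 0.5247831523280327 -0.09908620559113485
tower ((550.4880981445312, 60.043922424316406), (41.44466781616211, 41.83452606201172), 79.61019134521484) 305
top [0.54958219 0.05975121 0.17536499] [-0.02116489  0.58916761  0.04383287] 59.8691600561142
[193.93632312 198.51496309]
grip 0.5224137115571889 -0.09793287167688736
tower ((543.1663208007812, 60.66748046875), (40.68705368041992, 27.399072647094727), 80.72128295898438) 251
```

View pics/hold.png

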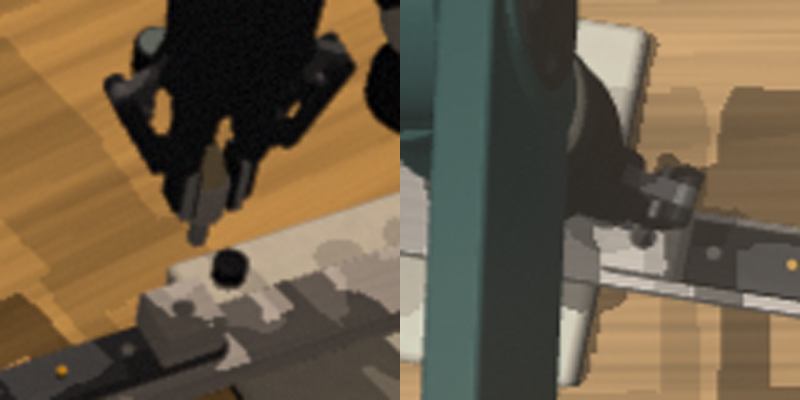

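The scene crop shows the mount held between the fingers (cylinder ~(207,195), stem ~(197,235)) above the tower, whose bore is at ~(185,305). I'll check its tilt and offset by fitting circles to the depth points.

```bash
cat > fit.py <<'E'
from h import *
from scipy.optimize import least_squares
def run():
  for n in("scene","top"):
    c=cam(n);X=cloud(c);s=bot.state();P=s["position"];f=P[2]-.0298
    x,y,z=np.moveaxis(X,-1,0);near=np.hypot(x-P[0],y-P[1])<.02
    K=np.array([[c["f"],0,c["cx"]],[0,c["f"],c["cy"]],[0,0,1]])
    for nm,a,b,r in(("stem",.0,.022,.006),("cyl",.026,.035,.012)):
        m=near&(z>f+a-.004)&(z<f+b)
        if nm=="stem": m&=np.hypot(x-P[0],y-P[1])<.014
        p=X[m]
        if len(p)<6: print(n,nm,len(p));continue
        g=least_squares(lambda q:np.hypot(p[:,0]-q[0],p[:,1]-q[1])-r,P[:2]-(p[:,:2].mean(0)-P[:2])*.1,loss="soft_l1",f_scale=.001)
        print(n,nm,len(p),g.x.round(4),"off TCP mm",((g.x-P[:2])*1000).round(1),"res",np.abs(g.fun).mean().round(4),"zmin",p[:,2].min().round(4),"want",f.round(4),p.mean(0).round(4))
    m=(x>.49)&(x<.61)&(y>.02)&(y<.12)&(z>.083)&(z<.091)
    dark=c["img"].sum(2)
    print(P.round(4),"tower",cv2.minAreaRect((X[m][:,:2]*1000).astype(np.float32))[:2])
    q=cv2.projectPoints(np.array([[.55,.0596,.087],[.55,.0596,.2],[P[0],P[1],f],[P[0],P[1],f+.053],[P[0],P[1],f+.077]]),c["R"],c["t"],K,None)[0][:,0];print(q.round(1).tolist())
    # bore: dark blob near projected socket
    u,v=q[0].round().astype(int);print(dark[v-5:v+6,u-8:u+9].tolist() if n=="scene" else "")
run()
E
python3 fit.py
```

```text
scene stem 36 [0.5502 0.0599] off TCP mm [ 0.5 -0.2] res 0.0008 zmin 0.1475 want 0.1456 [0.5534 0.0563 0.1552]
scene cyl 50 [0.5501 0.0596] off TCP mm [ 0.5 -0.4] res 0.0018 zmin 0.17 want 0.1456 [0.559  0.0557 0.1758]
[0.5496 0.0601 0.1754] tower ((550.7490234375, 59.557464599609375), (41.90182113647461, 41.745948791503906))
[[394.7, 138.7], [402.8, 98.2], [398.8, 118.5], [402.8, 98.5], [404.7, 88.8]]
[[409, 405, 426, 468, 473, 469, 470, 470, 470, 463, 455, 414, 405, 409, 420, 464, 501], [408, 398, 402, 420, 464, 471, 468, 469, 458, 418, 414, 413, 413, 412, 413, 427, 461], [408, 407, 402, 403, 423, 451, 413, 411, 408, 388, 402, 419, 413, 404, 401, 406, 429], [379, 407, 407, 407, 394, 338, 271, 242, 239, 256, 298, 387, 406, 409, 410, 410, 421], [271, 392, 414, 404, 337, 200, 177, 177, 177, 182, 214, 328, 409, 414, 411, 416, 410], [203, 278, 393, 396, 306, 186, 170, 181, 175, 176, 199, 299, 414, 418, 411, 411, 415], [189, 198, 270, 382, 353, 217, 184, 180, 181, 175, 217, 325, 415, 415, 414, 405, 404], [191, 190, 200, 276, 377, 300, 192, 179, 177, 185, 239, 335, 396, 389, 399, 406, 402], [197, 199, 197, 201, 221, 215, 196, 194, 194, 187, 198, 207, 216, 266, 380, 390, 357], [198, 206, 201, 196, 195, 196, 196, 196, 196, 190, 190, 188, 190, 197, 213, 225, 244], [192, 196, 202, 195, 193, 185, 192, 195, 192, 194, 197, 194, 192, 197, 195, 251, 343]]
top stem 0
top cyl 13 [0.5494 0.0584] off TCP mm [-0.2 -1.8] res 0.0014 zmin 0.1693 want 0.1455 [0.5384 0.0589 0.1763]
[0.5496 0.0602 0.1753] tower ((542.8233642578125, 60.52338409423828), (40.24336624145508, 27.145578384399414))
[[205.5, 207.8], [190.4, 195.2], [197.8, 201.9], [190.2, 195.7], [186.5, 192.5]]
```

Request:
play_rows:
  offset:
    - [0,0,-1.5]
    - [0,0,-1.5]
    - [0,0,-1.3]
    - [0,0,-0.7]
    - [0,0,0]
  dr:
    - [0,0,0]
    - [0,0,0]
    - [0,0,0]
    - [0,0,0]
    - [0,0,0]
  hand: [2,2,2,2,2]

```text
clock: 8.62
position: [0.5483, 0.0606, 0.1231]
tool_rot: [-3.14, -0.004, 2.854]
wrist_force: [-0.0, 0.9, -1.7]
grip_width: 0.0217
finger_force: 59.9
```

Request:
play_rows:
  offset:
    - [0,0,0]
    - [0,0,0]
    - [0,0,-0.2]
    - [0,0,-0.2]
    - [0,0,-0.2]
  dr:
    - [0,0,0]
    - [0,0,0]
    - [0,0,0]
    - [0,0,0]
    - [0,0,0]
  hand: [2,2,2,2,2]

```text
clock: 9.03
position: [0.55, 0.0607, 0.1199]
tool_rot: [3.141, 0.001, 2.854]
wrist_force: [-0.3, 0.6, -1.4]
grip_width: 0.0217
finger_force: 59.9
```

Request:
play_rows:
  offset:
    - [0,0,-0.2]
    - [0,0,-0.2]
    - [0,0,-0.2]
    - [0,0,0]
    - [0,0,0]
  dr:
    - [0,0,0]
    - [0,0,0]
    - [0,0,0]
    - [0,0,0]
    - [0,0,0]
  hand: [2,2,2,2,2]

```text
clock: 9.45
position: [0.5495, 0.0607, 0.113]
tool_rot: [-3.142, -0.001, 2.854]
wrist_force: [0.6, -0.4, -0.4]
grip_width: 0.0219
finger_force: 59.9
```

Request:
play_rows:
  offset:
    - [0,0,-0.3]
    - [0,0,-0.3]
    - [0,0,-0.3]
    - [0,0,-0.3]
    - [0,0,0]
  dr:
    - [0,0,0]
    - [0,0,0]
    - [0,0,0]
    - [0,0,0]
    - [0,0,0]
  hand: [2,2,2,2,2]

```text
clock: 9.87
position: [0.5491, 0.0606, 0.1003]
tool_rot: [-3.141, -0.001, 2.854]
wrist_force: [0.5, -0.4, -1.7]
grip_width: 0.0217
finger_force: 59.9
```

Request:
play_rows:
  offset:
    - [0,0,-0.2]
    - [0,0,-0.2]
    - [0,0,-0.2]
    - [0,0,-0.1]
    - [0,0,0]
  dr:
    - [0,0,0]
    - [0,0,0]
    - [0,0,0]
    - [0,0,0]
    - [0,0,0]
  hand: [2,2,2,2,2]

```text
clock: 10.28
position: [0.5494, 0.0607, 0.094]
tool_rot: [-3.142, -0.001, 2.854]
wrist_force: [-0.4, -0.3, -0.4]
grip_width: 0.0222
finger_force: 59.9
```

Request:
play_rows:
  offset:
    - [0,0,-0.05]
    - [0,0,-0.05]
    - [0,0,0]
    - [0,0,0]
    - [0,0,0]
  dr:
    - [0,0,0]
    - [0,0,0]
    - [0,0,0]
    - [0,0,0]
    - [0,0,0]
  hand: [2,2,2,2,2]

```text
clock: 10.7
position: [0.5497, 0.0607, 0.0934]
tool_rot: [3.141, 0.0, 2.854]
wrist_force: [-0.2, -0.4, -1.8]
grip_width: 0.0221
finger_force: 59.9
```

Request:
play_rows:
  offset:
    - [0,0,0]
    - [0,0,0]
    - [0,0,0]
    - [0,0,0]
    - [0,0,0]
  dr:
    - [0,0,0]
    - [0,0,0]
    - [0,0,0]
    - [0,0,0]
    - [0,0,0]
  hand: [3,4,5,5,5]

```text
clock: 11.12
position: [0.5497, 0.0607, 0.0934]
tool_rot: [3.141, 0.0, 2.854]
wrist_force: [0.1, 0.2, -0.2]
grip_width: 0.0501
finger_force: 0.0
```

Request:
play_rows:
  offset:
    - [0,0,0.5]
    - [0,0,1.5]
    - [0,0,2.5]
    - [0,0,2.5]
    - [0,0,2]
  dr:
    - [0,0,0]
    - [0,0,0]
    - [0,0,0]
    - [0,0,0]
    - [0,0,0]
  hand: [5,5,5,5,5]

```text
clock: 11.53
position: [0.55, 0.0607, 0.1857]
tool_rot: [3.141, 0.002, 2.854]
wrist_force: [0.6, 0.8, 0.4]
grip_width: 0.0501
finger_force: 0.0
```

Request:
play_rows:
  offset:
    - [-0.5,-3.15,0]
    - [-0.5,-3.15,0]
    - [-0.5,-3.15,0]
    - [-0.5,-3.15,0]
    - [-0.6,-3.2,0]
  dr:
    - [0,0,0.02]
    - [0,0,0.02]
    - [0,0,0.02]
    - [0,0,0.02]
    - [0,0,0.02]
  hand: [5,5,5,5,5]

```text
clock: 11.95
position: [0.5234, -0.0985, 0.184]
tool_rot: [3.142, 0.001, 2.955]
wrist_force: [0.8, -0.1, -0.7]
grip_width: 0.05
finger_force: 0.0
```

```bash
python3 - <<'E'
from h import *
o=[]
for n in("scene","top"):
    c=cam(n);X=cloud(c);x,y,z=np.moveaxis(X,-1,0);print(n,bot.state()["position"],bot.state()["tool_rot"])
    r=(x>.51)&(x<.6)&(y>.02)&(y<.1)
    for a,b in((.083,.091),(.095,.132),(.133,.139),(.142,.17)):
        m=r&(z>a)&(z<b);print(a,m.sum(),X[m].mean(0).round(4) if m.any() else "",z[m].max() if m.any() else "")
    m=(x>.48)&(x<.57)&(y<-.06)&(y>-.14)&(z>.1)&(z<.11);print("grip",m.sum(),X[m].mean(0).round(4))
    im=c["img"]
    a,b=(290,60) if n=="scene" else (170,140)
    o.append(cv2.resize(im[b:b+160,a:a+160],(400,400),interpolation=2))
cv2.imwrite("pics/placed.png",np.hstack(o)[...,::-1])
E
```

```text
scene [ 0.52229475 -0.10457322  0.18389049] [-3.13542941e+00  6.19785738e-04  2.95035706e+00]
0.083 206 [0.5554 0.0544 0.0861] 0.09084262925617996
0.095 161 [0.5548 0.0559 0.1127] 0.13156409024979743
0.133 12 [0.5516 0.0591 0.1354] 0.13884447670584085
0.142 0  
grip 76 [ 0.5247 -0.099   0.1048]
top [ 0.52290568 -0.10148371  0.18383894] [-3.13942989e+00  6.14523112e-04  2.94820158e+00]
0.083 0  
0.095 0  
0.133 0  
0.142 0  
grip 18 [ 0.5153 -0.0986  0.1045]
```

View pics/placed.png

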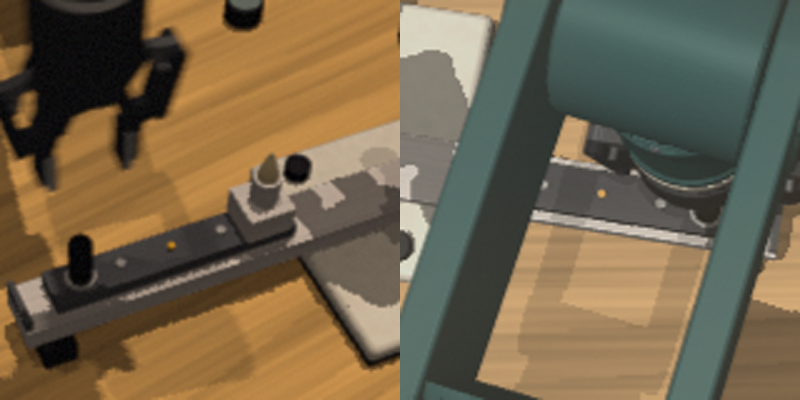

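The mount stands home on the tower (scene crop ~(267,185), tip at z 0.139 against 0.140 expected). The black grip at ~(80,260) lies below the fingers. I'll descend onto the grip.

Request:
play_rows:
  offset:
    - [0,0,0]
    - [0,0,-2]
    - [0,0,-2]
    - [0,0,-1]
    - [0,0,0]
  dr:
    - [0,0,0]
    - [0,0,0]
    - [0,0,0]
    - [0,0,0]
    - [0,0,0]
  hand: [5,5,5,5,5]

```text
clock: 12.47
position: [0.5219, -0.0956, 0.1302]
tool_rot: [3.14, -0.006, 2.955]
wrist_force: [-0.5, -0.0, -1.2]
grip_width: 0.0503
finger_force: 0.0
```

Request:
play_rows:
  offset:
    - [0,0,-1.5]
    - [0,0,-2]
    - [0,0,-2]
    - [0,0,-1]
    - [0,0,0]
  dr:
    - [0,0,0]
    - [0,0,0]
    - [0,0,0]
    - [0,0,0]
    - [0,0,0]
  hand: [5,5,5,5,5]

```text
clock: 12.88
position: [0.5223, -0.0962, 0.0663]
tool_rot: [3.141, -0.005, 2.955]
wrist_force: [0.6, -0.2, 0.3]
grip_width: 0.0496
finger_force: 0.0
```

Request:
play_rows:
  offset:
    - [0,0,0]
    - [0,0,0]
    - [0,0,0]
    - [0,0,0]
    - [0,0,0]
  dr:
    - [0,0,0]
    - [0,0,0]
    - [0,0,0]
    - [0,0,0]
    - [0,0,0]
  hand: [1.5,1.5,1.5,1.5,1.5]

```text
clock: 13.3
position: [0.525, -0.0969, 0.0704]
tool_rot: [3.14, 0.004, 2.954]
wrist_force: [0.3, 3.4, 5.5]
grip_width: 0.0183
finger_force: 58.9
```

Request:
play_rows:
  offset:
    - [0,0,0]
    - [0,0,0]
    - [0,0,0]
    - [0,0,0]
    - [0,0,0]
  dr:
    - [0,0,0]
    - [0,0,0]
    - [0,0,0]
    - [0,0,0]
    - [0,0,0]
  hand: [1.5,1.5,1.5,1.5,1.5]

```text
clock: 13.72
position: [0.525, -0.0969, 0.0704]
tool_rot: [3.14, 0.004, 2.954]
wrist_force: [0.1, 2.7, 5.6]
grip_width: 0.0183
finger_force: 58.9
```

Request:
play_rows:
  offset:
    - [0.08,0.49,0]
    - [0.16,0.99,0]
    - [0.16,0.99,0]
    - [0.16,0.99,0]
    - [0.16,0.99,0]
  dr:
    - [0,0,0]
    - [0,0,0]
    - [0,0,0]
    - [0,0,0]
    - [0,0,0]
  hand: [1.5,1.5,1.5,1.5,1.5]

```text
clock: 14.13
position: [0.5318, -0.0571, 0.0704]
tool_rot: [-3.133, 0.004, 2.952]
wrist_force: [-2.9, -12.3, 5.7]
grip_width: 0.0183
finger_force: 59.5
```

Request:
play_rows:
  offset:
    - [0.16,0.99,0]
    - [0.16,0.99,0]
    - [0.16,0.99,0]
    - [0.16,0.99,0]
    - [0.08,0.49,0]
  dr:
    - [0,0,0]
    - [0,0,0]
    - [0,0,0]
    - [0,0,0]
    - [0,0,0]
  hand: [1.5,1.5,1.5,1.5,1.5]

```text
clock: 14.55
position: [0.5395, -0.0112, 0.0704]
tool_rot: [-3.136, 0.005, 2.953]
wrist_force: [-0.4, -7.0, 5.6]
grip_width: 0.0188
finger_force: 59.2
```

Request:
play_rows:
  offset:
    - [0.08,0.49,0]
    - [0.08,0.49,0]
    - [0,0,0]
    - [0,0,0]
    - [0,0,0]
  dr:
    - [0,0,0]
    - [0,0,0]
    - [0,0,0]
    - [0,0,0]
    - [0,0,0]
  hand: [1.5,1.5,1.5,1.5,1.5]

```text
clock: 14.97
position: [0.5416, 0.0012, 0.0704]
tool_rot: [3.141, 0.005, 2.954]
wrist_force: [1.8, 0.5, 5.7]
grip_width: 0.018
finger_force: 59.1
```

Request:
play_rows:
  offset:
    - [0.016,0.099,0]
    - [0.016,0.099,0]
    - [0.016,0.099,0]
    - [0,0,0]
    - [0,0,0]
  dr:
    - [0,0,0]
    - [0,0,0]
    - [0,0,0]
    - [0,0,0]
    - [0,0,0]
  hand: [1.5,1.5,1.5,1.5,1.5]

```text
clock: 15.38
position: [0.5419, 0.003, 0.0704]
tool_rot: [-3.14, 0.005, 2.953]
wrist_force: [1.1, -2.7, 6.0]
grip_width: 0.0187
finger_force: 59.1
```

Request:
play_rows:
  offset:
    - [0.016,0.099,0]
    - [0.016,0.099,0]
    - [0.016,0.099,0]
    - [0,0,0]
    - [0,0,0]
  dr:
    - [0,0,0]
    - [0,0,0]
    - [0,0,0]
    - [0,0,0]
    - [0,0,0]
  hand: [1.5,1.5,1.5,1.5,1.5]

```text
clock: 15.8
position: [0.5424, 0.006, 0.0704]
tool_rot: [-3.14, 0.005, 2.953]
wrist_force: [1.4, -2.5, 6.7]
grip_width: 0.0186
finger_force: 59.1
```

Request:
play_rows:
  offset:
    - [0.016,0.099,0]
    - [0.016,0.099,0]
    - [0.016,0.099,0]
    - [0,0,0]
    - [0,0,0]
  dr:
    - [0,0,0]
    - [0,0,0]
    - [0,0,0]
    - [0,0,0]
    - [0,0,0]
  hand: [1.5,1.5,1.5,1.5,1.5]

```text
clock: 16.22
position: [0.543, 0.0091, 0.0705]
tool_rot: [-3.14, 0.005, 2.953]
wrist_force: [1.8, -2.5, 5.6]
grip_width: 0.0183
finger_force: 59.1
```

Request:
play_rows:
  offset:
    - [0.016,0.099,0]
    - [0.016,0.099,0]
    - [0.016,0.099,0]
    - [0,0,0]
    - [0,0,0]
  dr:
    - [0,0,0]
    - [0,0,0]
    - [0,0,0]
    - [0,0,0]
    - [0,0,0]
  hand: [1.5,1.5,1.5,1.5,1.5]

```text
clock: 16.63
position: [0.5435, 0.0122, 0.0704]
tool_rot: [-3.141, 0.006, 2.953]
wrist_force: [1.5, -1.5, 5.2]
grip_width: 0.0186
finger_force: 59.1
```

Request:
play_rows:
  offset:
    - [0.016,0.099,0]
    - [0.016,0.099,0]
    - [0.016,0.099,0]
    - [0,0,0]
    - [0,0,0]
  dr:
    - [0,0,0]
    - [0,0,0]
    - [0,0,0]
    - [0,0,0]
    - [0,0,0]
  hand: [1.5,1.5,1.5,1.5,1.5]

```text
clock: 17.05
position: [0.544, 0.0154, 0.0704]
tool_rot: [-3.141, 0.006, 2.953]
wrist_force: [2.2, -0.3, 5.1]
grip_width: 0.0189
finger_force: 59.1
```

Request:
play_rows:
  offset:
    - [0.016,0.099,0]
    - [0.016,0.099,0]
    - [0.016,0.099,0]
    - [0,0,0]
    - [0,0,0]
  dr:
    - [0,0,0]
    - [0,0,0]
    - [0,0,0]
    - [0,0,0]
    - [0,0,0]
  hand: [1.5,1.5,1.5,1.5,1.5]

```text
clock: 17.47
position: [0.5445, 0.0184, 0.0704]
tool_rot: [-3.141, 0.006, 2.954]
wrist_force: [1.5, -2.0, 5.0]
grip_width: 0.0184
finger_force: 59.1
```

Request:
play_rows:
  offset:
    - [0.016,0.099,0]
    - [0.016,0.099,0]
    - [0.016,0.099,0]
    - [0,0,0]
    - [0,0,0]
  dr:
    - [0,0,0]
    - [0,0,0]
    - [0,0,0]
    - [0,0,0]
    - [0,0,0]
  hand: [1.5,1.5,1.5,1.5,1.5]

```text
clock: 17.88
position: [0.5451, 0.0215, 0.0704]
tool_rot: [-3.141, 0.006, 2.954]
wrist_force: [2.2, -1.7, 5.7]
grip_width: 0.0188
finger_force: 59.1
```

Request:
play_rows:
  offset:
    - [0.016,0.099,0]
    - [0.016,0.099,0]
    - [0.016,0.099,0]
    - [0,0,0]
    - [0,0,0]
  dr:
    - [0,0,0]
    - [0,0,0]
    - [0,0,0]
    - [0,0,0]
    - [0,0,0]
  hand: [1.5,1.5,1.5,1.5,1.5]

```text
clock: 18.3
position: [0.5456, 0.0245, 0.0704]
tool_rot: [-3.141, 0.006, 2.954]
wrist_force: [2.2, -1.5, 4.5]
grip_width: 0.0185
finger_force: 59.1
```

Request:
play_rows:
  offset:
    - [0.016,0.099,0]
    - [0.016,0.099,0]
    - [0.016,0.099,0]
    - [0,0,0]
    - [0,0,0]
  dr:
    - [0,0,0]
    - [0,0,0]
    - [0,0,0]
    - [0,0,0]
    - [0,0,0]
  hand: [1.5,1.5,1.5,1.5,1.5]

```text
clock: 18.72
position: [0.546, 0.0274, 0.0704]
tool_rot: [-3.141, 0.006, 2.954]
wrist_force: [2.0, -1.4, 4.8]
grip_width: 0.0187
finger_force: 59.1
```

Request:
play_rows:
  offset:
    - [0.016,0.099,0]
    - [0.016,0.099,0]
    - [0.016,0.099,0]
    - [0,0,0]
    - [0,0,0]
  dr:
    - [0,0,0]
    - [0,0,0]
    - [0,0,0]
    - [0,0,0]
    - [0,0,0]
  hand: [1.5,1.5,1.5,1.5,1.5]

```text
clock: 19.13
position: [0.5465, 0.0304, 0.0704]
tool_rot: [-3.141, 0.006, 2.954]
wrist_force: [1.4, -0.7, 4.7]
grip_width: 0.0185
finger_force: 59.1
```

Request:
play_rows:
  offset:
    - [0.016,0.099,0]
    - [0.016,0.099,0]
    - [0.016,0.099,0]
    - [0,0,0]
    - [0,0,0]
  dr:
    - [0,0,0]
    - [0,0,0]
    - [0,0,0]
    - [0,0,0]
    - [0,0,0]
  hand: [1.5,1.5,1.5,1.5,1.5]

```text
clock: 19.55
position: [0.5471, 0.0334, 0.0704]
tool_rot: [-3.141, 0.006, 2.954]
wrist_force: [0.6, -1.7, 5.3]
grip_width: 0.0189
finger_force: 59.1
```

Request:
play_rows:
  offset:
    - [0.016,0.099,0]
    - [0.016,0.099,0]
    - [0.016,0.099,0]
    - [0,0,0]
    - [0,0,0]
  dr:
    - [0,0,0]
    - [0,0,0]
    - [0,0,0]
    - [0,0,0]
    - [0,0,0]
  hand: [1.5,1.5,1.5,1.5,1.5]

```text
clock: 19.97
position: [0.5476, 0.0363, 0.0704]
tool_rot: [-3.141, 0.006, 2.954]
wrist_force: [1.7, -0.8, 5.5]
grip_width: 0.0188
finger_force: 59.1
```

Request:
play_rows:
  offset:
    - [0.016,0.099,0]
    - [0.016,0.099,0]
    - [0.016,0.099,0]
    - [0,0,0]
    - [0,0,0]
  dr:
    - [0,0,0]
    - [0,0,0]
    - [0,0,0]
    - [0,0,0]
    - [0,0,0]
  hand: [1.5,1.5,1.5,1.5,1.5]

```text
clock: 20.38
position: [0.5481, 0.0393, 0.0704]
tool_rot: [-3.141, 0.006, 2.954]
wrist_force: [3.1, -0.7, 5.1]
grip_width: 0.0186
finger_force: 59.1
```

Request:
play_rows:
  offset:
    - [0.016,0.099,0]
    - [0.016,0.099,0]
    - [0.016,0.099,0]
    - [0,0,0]
    - [0,0,0]
  dr:
    - [0,0,0]
    - [0,0,0]
    - [0,0,0]
    - [0,0,0]
    - [0,0,0]
  hand: [1.5,1.5,1.5,1.5,1.5]

```text
clock: 20.8
position: [0.5486, 0.0426, 0.0704]
tool_rot: [3.141, 0.006, 2.954]
wrist_force: [3.0, -0.3, 5.5]
grip_width: 0.0188
finger_force: 59.1
```

Request:
play_rows:
  offset:
    - [0.016,0.099,0]
    - [0.016,0.099,0]
    - [0.016,0.099,0]
    - [0,0,0]
    - [0,0,0]
  dr:
    - [0,0,0]
    - [0,0,0]
    - [0,0,0]
    - [0,0,0]
    - [0,0,0]
  hand: [1.5,1.5,1.5,1.5,1.5]

```text
clock: 21.22
position: [0.5493, 0.0463, 0.0705]
tool_rot: [3.14, 0.006, 2.954]
wrist_force: [4.5, 1.2, 5.0]
grip_width: 0.0184
finger_force: 59.1
```

Request:
play_rows:
  offset:
    - [0.016,0.099,0]
    - [0.016,0.099,0]
    - [0.016,0.099,0]
    - [0,0,0]
    - [0,0,0]
  dr:
    - [0,0,0]
    - [0,0,0]
    - [0,0,0]
    - [0,0,0]
    - [0,0,0]
  hand: [1.5,1.5,1.5,1.5,1.5]

```text
clock: 21.63
position: [0.5499, 0.0499, 0.0704]
tool_rot: [3.138, 0.006, 2.954]
wrist_force: [4.8, 2.9, 4.9]
grip_width: 0.0185
finger_force: 59.1
```

Request:
play_rows:
  offset:
    - [0.016,0.099,0]
    - [0.016,0.099,0]
    - [0.016,0.099,0]
    - [0,0,0]
    - [0,0,0]
  dr:
    - [0,0,0]
    - [0,0,0]
    - [0,0,0]
    - [0,0,0]
    - [0,0,0]
  hand: [1.5,1.5,1.5,1.5,1.5]

```text
clock: 22.05
position: [0.55, 0.0507, 0.0705]
tool_rot: [-3.14, 0.006, 2.953]
wrist_force: [2.5, -2.8, 7.0]
grip_width: 0.0188
finger_force: 59.2
```

The push reversed between y 0.0499 and 0.0507, so the ball is in the notch. I'll ease the command back to zero the push.

Request:
play_rows:
  offset:
    - [-0.016,-0.1,0]
    - [0,0,0]
    - [0,0,0]
    - [0,0,0]
    - [0,0,0]
  dr:
    - [0,0,0]
    - [0,0,0]
    - [0,0,0]
    - [0,0,0]
    - [0,0,0]
  hand: [1.5,1.5,1.5,1.5,1.5]

```text
clock: 22.47
position: [0.5499, 0.0505, 0.0704]
tool_rot: [3.141, 0.006, 2.954]
wrist_force: [3.8, -1.7, 5.5]
grip_width: 0.0187
finger_force: 59.1
```

```bash
python3 - <<'E'
from h import *
c=cam("scene");im=c["img"];X=cloud(c);x,y,z=np.moveaxis(X,-1,0);s=bot.state();P=s["position"];print(P,s["wrist_force"],s["qd"].round(4))
r=np.hypot(x-P[0]-.026,y-P[1]-.158)<.03
m=r&(z>.13)&(z<.16);print(m.sum(),X[m].mean(0),z[m].max() if m.any() else 0)
cv2.imwrite("pics/end.png",cv2.resize(im[60:200,320:520],(800,560),interpolation=2)[...,::-1])
E
```

```text
[0.54999133 0.05049701 0.07046381] [ 2.77137    -1.68024548  5.99689518] [-0.001   0.0001  0.0006 -0.0002 -0.0003  0.0003]
19 [0.57693113 0.20758682 0.13344979] 0.1400111411896183
```

View pics/end.png

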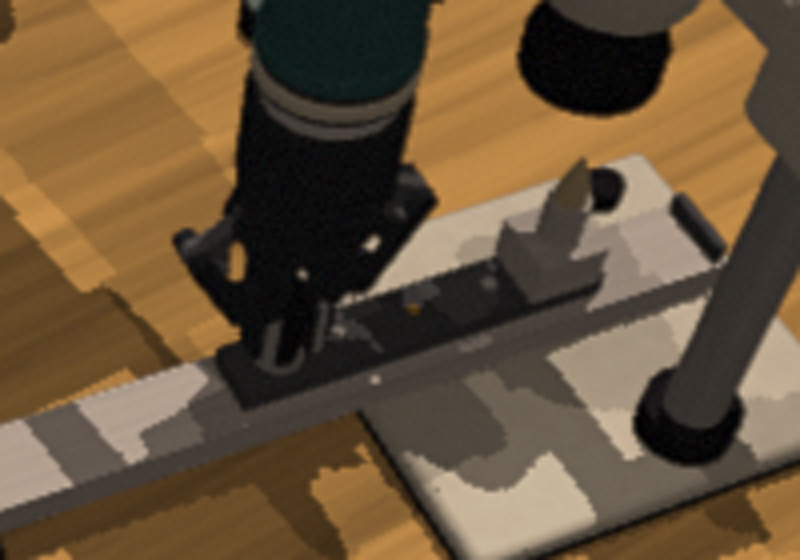

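The end crop shows the fingers on the grip (~(285,340)) and the mount upright on the tower (~(560,220), tip z 0.140). The carriage barely follows the eased command, so it is held in the notch.

```bash
python3 -c "
from station import bot
print(bot.job_done())"
```

```text
the job is handed in; nothing more can be done
None
```

I handed the job in at about 22.5 s. The tooth mount is home in the socket, and the carriage is at rest in the notch with the fingers still on the grip. The notch is judged by feel, from the push reversing and the carriage then holding. The hand-in returned no verdict.

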